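# Slide two wood blocks face to face and wedge them fast in the glue-up jig

## Task

In the glue-up jig a flat wood block lies skewed on another, overhanging its end: slide it along the lower one, without lifting it off, up to the end fence so that the two faces fully cover each other. Then push the loose wedge in, thin end first, until the sliding bar presses both blocks against the far fence and all is jammed fast. Leave the blocks flush and the other things on the bench alone.

Things in the scene. Friction and masses are not known exactly. Their poses are not given: they have to be found in the camera images.
- jig: Glue-up jig fixed to the bench: grey laminate base 175 mm (x) by 300 mm (y), its top (the bed) 12 mm above the bench. Origin at bench level, near the base's middle; x points away from the robot (at yaw 0), y left, z up. Jig coordinates below are in this frame, mm. Its fences and cleat are fixed strips 42 mm high (tops 54 above the bench).
- far_fence (a point): Middle of the far fence's inner face, at its top: the face lies at jig x=+60, from y=-60 to 80; the bar presses the blocks against it.
- end_fence (a point): Middle of the end fence's inner face, at its top: the face lies at jig y=+60, from x=-8 to 61; it stops both blocks.
- cleat (a point): Middle of the inner face, at its top, of the straight cleat behind the wedge: face at jig x=-62, 20 mm thick, from y=-75 to 75.
- lower_block: Plain flat wood block 70 mm (its x) by 120 mm (its y) by 28 mm high, loose, 0.17 kg, lying on the jig's bed in the corner of the far and end fences (centre at jig x=25, y=0). Origin at the centre of its underside; its top is 40 mm above the bench.
- upper_block: Second block, same size and wood, lying on the lower one (underside 40, top 68 mm above the bench), long side roughly along jig y. Starts shifted 35 to 55 mm to jig -y, overhanging the lower block's end, 5 to 8 mm towards the bar, turned up to 3 degrees. Origin at the centre of its underside; x, y along its 70 and 120 mm sides. Slides with wood friction (1 to 3 N).
- clamp_bar: Sliding wooden bar, 130 mm long (y), 42 mm high, between blocks and wedge. Moves only along jig x, friction about 1 N. Origin in the middle of its straight front face (towards the blocks), on the bed: jig x=-24 when fully back, about -10 when it presses both blocks to the far fence. Its back slopes 1 in 5: 14 mm thick at its -y end, 40 mm at +y.
- wedge: Loose wooden wedge 120 mm long (y), 34 mm high, 0.09 kg, on the bed between cleat and bar. Straight side (-x) along the cleat, other side slopes 1 in 5: 40 mm wide at -y, 16 mm at +y. Origin on its underside at half length, 14 mm from the straight side. Starts with free play, 77 to 87 mm short of its jammed place (origin near jig y=-15); friction then keeps it there.
- wedge_push (a point): Middle of the wedge's wide flat end (40 wide, 34 high), the end to push along jig +y, 17 mm above the bed. 5 mm of travel moves the bar 1 mm; the resistance rises sharply when it jams, and a final push of about 15 N sets it fast.
- grooved_block: Bystander: small pine block 50 x 70 x 32 mm with a groove, lying on the jig's base behind the end fence. Origin under its centre.
- glue: Bystander: white glue bottle, 60 mm across, 140 mm high. Origin under its centre.
- mallet: Bystander: hammer lying at the robot's left. Origin under the middle of its length.
- screwdriver: Bystander: screwdriver lying beyond the jig.
- screw_jar: Bystander: glass jar 70 mm across, 75 mm high, to the robot's right.
- brush: Bystander: brush lying at the robot's right, near its base.
- bar_clamp: Bystander: blue bar clamp, 350 mm long, lying at the robot's right. Origin under the middle of its bar.
There are look-alikes about, which are no part of the job. What is shaped like the lower_block but red is not meant.

How it is judged (in metres and radians):
On the way, in this order (a step that is already met when the one before it is completed fails the run):
1. the upper block is slid up to the end fence (within 3 mm of flush with the lower one along its length) while the bar is still at least 4 mm clear of the lower block (y of upper_block in the frame of lower_block between -0.003 and 0.003 m and x of clamp_bar in the frame of jig below -0.014 m), for 0.2 s.
2. the wedge has driven the bar up to both blocks and presses on it (x of clamp_bar in the frame of jig above -0.012 m and contact force between wedge and clamp_bar above 2 N), for 0.2 s.
At the end, for the whole second after the job is handed in: Upper block covers the lower: within 2.5 mm across, 3 mm along, 2 degrees, faces touching; lower block in the fence corner (3 mm). Bar within 2 mm of its place, pressing the upper block over 0.5 N; wedge flat on the bed (3 degrees) pressing the bar over 2 N; all at rest (all of step 2 and x of upper_block in the frame of lower_block between -0.0025 and 0.0025 m and y of upper_block in the frame of lower_block between -0.003 and 0.003 m and z of upper_block in the frame of lower_block between 0.026 and 0.03 m and angle between the y axis of upper_block and the y axis of lower_block, either way round below 0.035 rad and x of lower_block in the frame of jig between 0.022 and 0.028 m and y of lower_block in the frame of jig between -0.003 and 0.003 m and z of lower_block in the frame of jig between 0.01 and 0.014 m and contact force between clamp_bar and upper_block above 0.5 N and angle between wedge's own z axis and vertical below 0.06 rad and linear speed of each of upper_block, wedge below 0.01 m/s).
It fails at once if the upper block is lifted off the lower one (more than 8 mm) (z of upper_block in the frame of lower_block above 0.036 m).
It fails at once if the upper block falls off or tips (angle between upper_block's own z axis and vertical above 0.3 rad).
It fails at once if another thing on the bench is disturbed (moved more than 25 mm) (distance of any of grooved_block, glue, mallet, screwdriver, screw_jar, brush, bar_clamp from where it was at the start of the episode above 0.025 m).
It also fails if it takes over 46 s, if anything falls off the work surface, if the arm or the gripper's body presses on something with over 40 N, if the wrist force passes 120 N, or if a joint passes its speed limit or range.

## Robot

A 7-joint arm with a two-finger parallel gripper is mounted at the origin on the work surface. World frame = base frame: x ahead of the robot, y to its left, z up, the work surface at z = 0. Lengths are in m, angles in degrees, forces in N, time in s.
With the tool pointing down it reaches from about 0.4 to 0.9 m from the base axis. Payload 5.6 kg.
Tool frame: the origin (TCP) lies on the centre line of the jaws, within the pads' length; the fingertips stand 11 mm ahead of it and the grasp point (between the pads) lies 8 mm behind it (robot.tcp_to_tips is the distance from the TCP to the fingertips, in m); z points along the fingers, y is the line along which they close (so a half turn about z gives the same grasp; the last joint's range is limited). The gripper opens to 92 mm and grips with 3 to 60 N. Pads are 20 mm wide; open, the fingers measure 128 mm over their backs; the gripper's body (75 mm by 189 mm) begins 69 mm behind the grasp point.
Start: joints at [-72.479, 26.786, -0.665, 91.828, 0.344, 61.387, -3.226], TCP at [0.222, 0.611, 0.226] pointing down, gripper open.
Joint ranges: [-144.91, 144.91], [-17.63, 115.5], [-89.93, 88.59], [15.96, 139.68], [-74.01, 254.01], [8.47, 105.57], [-167.45, 167.45]. Speed limits (degrees/s): [147.25, 147.25, 180, 180, 180, 180, 180].

## Interface

Orientations are given as [roll, pitch, yaw] about the fixed x, y, z axes, in that order (R = Rz(yaw) Ry(pitch) Rx(roll)).
In Python, from plant import readout, viewer, ticket, robot gives the robot as it stands.
- The arm moves only by the tool jog_arm, never from a script. Its argument "commands" is a list of rows, each an object of numbers: "tx", "ty", "tz": the shift along the tool's x, y, z in m; "wx", "wy", "wz": the turn, a rotation vector about the tool's x, y, z in degrees; "jaw": the closure, from -1 (fully open) to 1 (shut). A call has 1 to 20 rows; each row shifts and turns the commanded pose from where the row before left it, along the tool's axes as they then stand; what a row does not reach is not made up. A row lasts 1/12 s, in which the tool goes at most 41.7 mm and 7.16 degrees, less where a joint would pass 70% of its speed; a pose out of reach is approached as far as the arm can. A call with a gripper value outside its range is refused whole. The fingers move at their own pace and stop on an object; the grip force is fixed at half the most. Time passes only in rows, so rows that do not move let the fingers close. It gives the time, the measured TCP pose, the force, the opening and the grip force at its end, in the units of the state.
- readout.sense(): the state, without advancing time (a new reading comes with each control period).
- viewer.capture(name): name is "side" or "top"; returns a dict with "image" (420x560x3 uint8, red, green, blue), "z_map" (420x560 float32, m along the optical axis (not along the pixel's ray), 0 where there is no reading), "fx", "fy", "cx", "cy" (pixels), "T" (4x4, takes a point from camera to world coordinates). Camera axes: x right, y up, looking along -z (the intrinsics and any distortion apply to the point x, -y, -z); pixel columns grow to the right and rows downward; lengths in m; the calibration is good to about 2 mm. A picture is of the moment at which its call begins.
- ticket.finish_job(): hands the job in; it is judged then, once.
The state is a dict: "clock": time; "joint_pos": joint angles; "dq": joint speeds; "effort": joint torques, N m; "tool_pos": TCP position; "tool_rot": TCP orientation; "contact_force": force on the tool from outside, world axes, zero at the start; "torque": the same for the moment, N m; "width": opening from 0.0 (shut) to 1.0 (fully open); "finger_force": force on a finger pad.
Only numpy, scipy, OpenCV 4.12 (cv2) and the standard library are available. Lean on these libraries where they do the work, as an engineer would, in place of code of your own. Each camera call takes 0.05 s, during which the arm holds its last target. There are 200 camera calls.

## Working session

There is one attempt and no reset: what is moved stays moved. The work goes in short steps, Python scripts to look and compute and a tool call to move; the robot and the scene stay as the last step left them, time stands still between calls to the robot, and variables do not carry over. Pictures are saved under pics/ and viewed, at most 10 in all, crops included, and the job is handed in when it is done.

Besides the shell and the picture viewer there is one more tool, called after "Request:" by a JSON object that holds its "api" and its "payload". jog_arm: Moves the arm, as the interface text tells. Its arguments: {"type":"object","properties":{"commands":{"type":"array"}},"required":["commands"]}

```bash
mkdir -p pics; ls; cat > h.py <<'E'
import numpy as np, cv2
from plant import readout, viewer, ticket, robot
def cap(n,f):
    c=viewer.capture(n); cv2.imwrite(f'pics/{f}.png',c['image'][:,:,::-1]); np.savez(f'pics/{f}.npz',**c); return c
def load(f): return dict(np.load(f'pics/{f}.npz'))
def world(c,u,v,z=None):
    d=np.array([(u-c['cx'])/c['fx'],-(v-c['cy'])/c['fy'],-1,])
    R,t=c['T'][:3,:3],c['T'][:3,3]; w=R@d
    if z is None: return t+w*c['z_map'][int(round(v)),int(round(u))]
    return t+w*(z-t[2])/w[2]
E
python3 - <<'E'
from h import *
for n in('top','side'):
    c=cap(n,n+'0'); print(n,c['T'].round(3),c['fx'],c['cx'],c['cy'],c.keys())
print(readout.sense())
E
```

```text
pics
top [[-0.018  0.993 -0.117  0.456]
 [-1.    -0.017  0.008 -0.033]
 [ 0.006  0.117  0.993  1.049]
 [ 0.     0.     0.     1.   ]] 414.75612224556176 274.4998447051015 203.96846951427636 dict_keys(['image', 'z_map', 'fx', 'fy', 'cx', 'cy', 'T'])
side [[ 0.686  0.556 -0.47  -0.028]
 [-0.728  0.515 -0.453 -0.657]
 [-0.01   0.652  0.758  1.08 ]
 [ 0.     0.     0.     1.   ]] 447.78811542519986 275.4625139205345 213.42767532642094 dict_keys(['image', 'z_map', 'fx', 'fy', 'cx', 'cy', 'T'])
{'clock': 0.1, 'joint_pos': array([-72.47897732,  26.82973098,  -0.66371878,  91.87641793,
         0.34581101,  61.38519149,  -3.22556458]), 'dq': array([-0.14512646, -0.05316644,  0.04462274, -0.16152135,  0.08399378,
       -0.01400546,  0.07421053]), 'effort': array([ 1.03727929e-03, -5.21646881e+01, -1.22907740e-02, -2.44369447e+01,
       -5.67479013e-02,  1.40075406e-02,  4.86786462e-05]), 'tool_pos': array([0.22205969, 0.61035301, 0.22474385]), 'tool_rot': array([-1.79910990e+02,  8.77862571e-03,  1.60011783e+02]), 'contact_force': array([ 0.52357289,  0.89079674, -0.60056762]), 'torque': array([-0.01921419,  0.04072631,  0.00802999]), 'finger_force': 0.0, 'width': 1.0004463036034545}
```

View pics/top0.png

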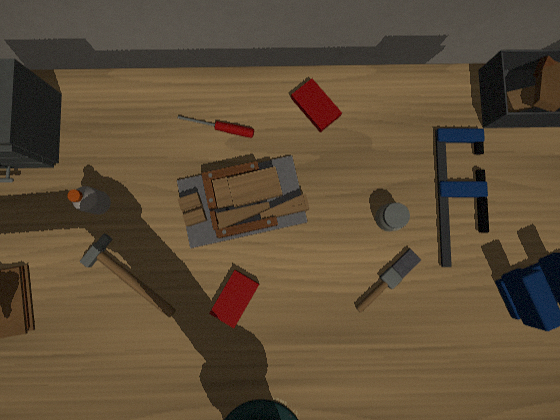

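View pics/side0.png

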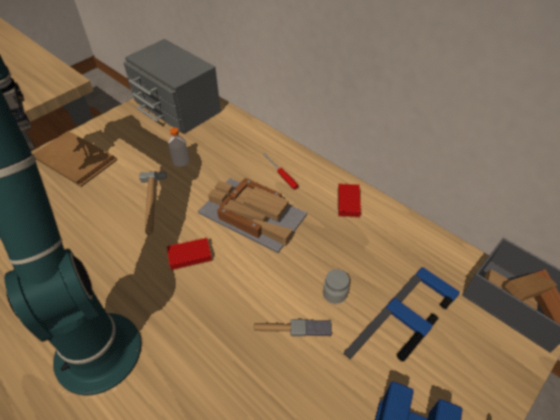

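The top view shows the jig at about (243,200), with the upper block around (248,187), the wedge around (283,208) and the grooved block at (192,207). The look-alikes are the red blocks at (315,105) and (235,296), neither of them meant. The wooden blocks in the jig are the right ones, so I'll check them in a close crop.

```bash
python3 - <<'E'
from h import *
a=load('top0')['image'][140:260,165:325,::-1]; a=cv2.resize(a,None,fx=5,fy=5,interpolation=cv2.INTER_CUBIC)
a=cv2.convertScaleAbs(a,alpha=1.5,beta=10)
cv2.imwrite('pics/crop1.png',a)
E
```

```text
(no output)
```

View pics/crop1.png

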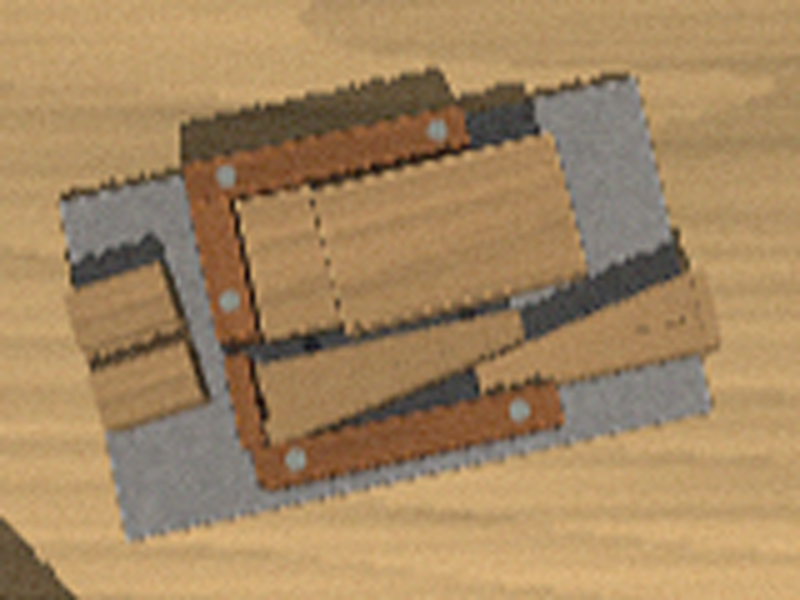

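The crop confirms it. The upper block runs (310,188)-(553,135)-(590,272)-(345,333), with the lower block's end showing to its left. The wedge is at (600,335) with its wide end at right, (700,270)-(718,347), and the bar is in between. Next I fit the jig frame.

```bash
cat >> h.py <<'E'
def crop(c,p,z): return world(c,p[0]/5+165-.4,p[1]/5+140-.4,z)
def fit(P,Q): # jig->world 2D rigid
    P,Q=np.array(P),np.array(Q); p,q=P-P.mean(0),Q-Q.mean(0)
    a=np.arctan2((p[:,0]*q[:,1]-p[:,1]*q[:,0]).sum(),(p*q).sum())
    R=np.array([[np.cos(a),-np.sin(a)],[np.sin(a),np.cos(a)]]); t=Q.mean(0)-R@P.mean(0)
    return a,R,t,(P@R.T+t-Q)
E
python3 - <<'E'
from h import *
c=load('top0')
base=[(62,198),(636,76),(712,410),(130,540)]
B=np.array([crop(c,p,.012) for p in base]); print('base',B.round(4),[np.linalg.norm(B[i]-B[i-1]).round(4) for i in range(4)])
J=[(.060,-.060),(-.062,-.075),(-.082,-.075),(.060,.060),(-.008,.060)]
px=[(468,142),(555,380),(562,428),(234,198),(254,340)]
Q=np.array([crop(c,p,.054)[:2] for p in px])
a,R,t,e=fit(J,Q); print('jig',np.degrees(a),t,'res mm',(e*1e3).round(1))
f=lambda p,z:((crop(c,p,z)[:2]-t)@R*1e3).round(1)
print('base in jig',[f(p,.012) for p in base])
print('upper',[f(p,.068) for p in [(310,188),(553,135),(590,272),(345,333)]])
print('lower end',[f(p,.04) for p in [(238,200),(260,340)]])
print('bar',[f(p,.054) for p in [(258,365),(520,308),(525,335),(270,440)]])
print('wedge',[f(p,.046) for p in [(690,265),(700,270),(718,347),(480,392),(478,372)]])
for p in [(450,230),(600,330),(380,360),(330,150),(640,150)]:
    u,v=p[0]/5+165,p[1]/5+140; print(p,world(c,u,v).round(4))
E
```

```text
base [[ 0.6464  0.2039  0.012 ]
 [ 0.7046 -0.0883  0.012 ]
 [ 0.533  -0.1224  0.012 ]
 [ 0.4734  0.1685  0.012 ]] [np.float64(0.1765), np.float64(0.2979), np.float64(0.1749), np.float64(0.297)]
jig 11.604352268535804 [0.58988217 0.04263304] res mm [[-2.3 -0.8]
 [-1.5  0.3]
 [ 2.1 -0.8]
 [-0.7  2.7]
 [ 2.4 -1.4]]
base in jig [array([ 87.8, 146.6]), array([  86.1, -151.3]), array([ -88.9, -150.3]), array([-88.7, 146.8])]
upper [array([54. , 19.2]), array([  53.9, -100.2]), array([ -14.9, -102.9]), array([-18.1,  17.4])]
lower end [array([61.6, 57. ]), array([-8.8, 60.5])]
bar [array([-22.3,  62.4]), array([-22.8, -66.7]), array([-36.2, -66.2]), array([-58.9,  64.1])]
wedge [array([ -19.3, -152.6]), array([ -22.7, -156.8]), array([ -61.5, -156.7]), array([-57.7, -39. ]), array([-47.9, -40.2])]
(450, 230) [0.6157 0.0044 0.0725]
(600, 330) [ 0.5696 -0.067   0.0452]
(380, 360) [0.5556 0.0393 0.0572]
(330, 150) [0.659 0.063 0.055]
(640, 150) [ 0.6651 -0.0904  0.012 ]
```

The jig sits at about (0.590, 0.043) with yaw 11.5°. The base measures 297 x 175 mm and the upper and lower edges match their given sizes. The upper block's -y end is at jig y≈-101, and the wedge's wide end is at y≈-157, x≈-42. I'll turn the tool to yaw 101.5, so that tx is jig +y and ty is jig +x, and then approach.

Request:
{"api": "jog_arm", "payload": {"commands": [{"wz":6.5,"jaw":0.15},{"wz":6.5,"jaw":0.15},{"wz":6.5,"jaw":0.15},{"wz":6.5,"jaw":0.15},{"wz":6.5,"jaw":0.15},{"wz":6.5,"jaw":0.15},{"wz":6.5,"jaw":0.15},{"wz":6.5,"jaw":0.15},{"wz":6.5,"jaw":0.15},{"tx":-0.035,"ty":0.012,"jaw":0.15},{"tx":-0.035,"ty":0.012,"jaw":0.15},{"tx":-0.035,"ty":0.012,"jaw":0.15},{"tx":-0.035,"ty":0.012,"jaw":0.15},{"tx":-0.035,"ty":0.012,"jaw":0.15},{"tx":-0.035,"ty":0.012,"jaw":0.15},{"tx":-0.035,"ty":0.012,"jaw":0.15},{"tx":-0.035,"ty":0.012,"jaw":0.15},{"tx":-0.035,"ty":0.012,"jaw":0.15},{"tx":-0.035,"ty":0.012,"jaw":0.15}]}}

```text
validation failed for argument at $.co...
```

Request:
{"api": "jog_arm", "payload": {"commands": [{"tx":0.0,"ty":0.0,"tz":0.0,"wx":0.0,"wy":0.0,"wz":6.5,"jaw":0.15}]}}

```text
clock: 0.18
tool_pos: [0.2221, 0.6104, 0.2249]
tool_rot: [-179.9, -0.0, 153.5]
contact_force: [-0.1, -0.2, 0.2]
width: 0.946
finger_force: 0.0
```

All seven keys are needed. Continuing with full rows.

Request:
{"api": "jog_arm", "payload": {"commands": [{"tx":0,"ty":0,"tz":0,"wx":0,"wy":0,"wz":6.5,"jaw":0.15},{"tx":0,"ty":0,"tz":0,"wx":0,"wy":0,"wz":6.5,"jaw":0.15},{"tx":0,"ty":0,"tz":0,"wx":0,"wy":0,"wz":6.5,"jaw":0.15},{"tx":0,"ty":0,"tz":0,"wx":0,"wy":0,"wz":6.5,"jaw":0.15},{"tx":0,"ty":0,"tz":0,"wx":0,"wy":0,"wz":6.5,"jaw":0.15},{"tx":0,"ty":0,"tz":0,"wx":0,"wy":0,"wz":6.5,"jaw":0.15},{"tx":0,"ty":0,"tz":0,"wx":0,"wy":0,"wz":6.5,"jaw":0.15},{"tx":0,"ty":0,"tz":0,"wx":0,"wy":0,"wz":6.5,"jaw":0.15},{"tx":-0.035,"ty":0.012,"tz":0,"wx":0,"wy":0,"wz":0,"jaw":0.15},{"tx":-0.035,"ty":0.012,"tz":0,"wx":0,"wy":0,"wz":0,"jaw":0.15},{"tx":-0.035,"ty":0.012,"tz":0,"wx":0,"wy":0,"wz":0,"jaw":0.15},{"tx":-0.035,"ty":0.012,"tz":0,"wx":0,"wy":0,"wz":0,"jaw":0.15},{"tx":-0.035,"ty":0.012,"tz":0,"wx":0,"wy":0,"wz":0,"jaw":0.15},{"tx":-0.035,"ty":0.012,"tz":0,"wx":0,"wy":0,"wz":0,"jaw":0.15},{"tx":-0.035,"ty":0.012,"tz":0,"wx":0,"wy":0,"wz":0,"jaw":0.15},{"tx":-0.035,"ty":0.012,"tz":0,"wx":0,"wy":0,"wz":0,"jaw":0.15},{"tx":-0.035,"ty":0.012,"tz":0,"wx":0,"wy":0,"wz":0,"jaw":0.15},{"tx":-0.035,"ty":0.012,"tz":0,"wx":0,"wy":0,"wz":0,"jaw":0.15}]}}

```text
clock: 1.68
tool_pos: [0.41, 0.29, 0.2255]
tool_rot: [-180.0, -0.0, 101.5]
contact_force: [0.7, 0.1, -0.2]
width: 0.425
finger_force: 0.0
```

Request:
{"api": "jog_arm", "payload": {"commands": [{"tx":-0.0345,"ty":0.0122,"tz":0,"wx":0,"wy":0,"wz":0,"jaw":0.15},{"tx":-0.0345,"ty":0.0122,"tz":0,"wx":0,"wy":0,"wz":0,"jaw":0.15},{"tx":-0.0345,"ty":0.0122,"tz":0,"wx":0,"wy":0,"wz":0,"jaw":0.15},{"tx":-0.0345,"ty":0.0122,"tz":0,"wx":0,"wy":0,"wz":0,"jaw":0.15},{"tx":-0.0345,"ty":0.0122,"tz":0,"wx":0,"wy":0,"wz":0,"jaw":0.15},{"tx":-0.0345,"ty":0.0122,"tz":0,"wx":0,"wy":0,"wz":0,"jaw":0.15},{"tx":-0.0345,"ty":0.0122,"tz":0,"wx":0,"wy":0,"wz":0,"jaw":0.15},{"tx":-0.0345,"ty":0.0122,"tz":0,"wx":0,"wy":0,"wz":0,"jaw":0.15},{"tx":-0.0345,"ty":0.0122,"tz":0,"wx":0,"wy":0,"wz":0,"jaw":0.15},{"tx":-0.0345,"ty":0.0122,"tz":0,"wx":0,"wy":0,"wz":0,"jaw":0.15},{"tx":-0.0345,"ty":0.0122,"tz":0,"wx":0,"wy":0,"wz":0,"jaw":0.15},{"tx":-0.0345,"ty":0.0122,"tz":0,"wx":0,"wy":0,"wz":0,"jaw":0.15},{"tx":0,"ty":0,"tz":0.03,"wx":0,"wy":0,"wz":0,"jaw":0.15},{"tx":0,"ty":0,"tz":0.03,"wx":0,"wy":0,"wz":0,"jaw":0.15},{"tx":0,"ty":0,"tz":0.03,"wx":0,"wy":0,"wz":0,"jaw":0.15},{"tx":0,"ty":0,"tz":0.03,"wx":0,"wy":0,"wz":0,"jaw":0.15},{"tx":0,"ty":0,"tz":0.03,"wx":0,"wy":0,"wz":0,"jaw":0.15},{"tx":0,"ty":0,"tz":0,"wx":0,"wy":0,"wz":0,"jaw":0.15}]}}

```text
clock: 3.18
tool_pos: [0.6311, -0.0837, 0.0693]
tool_rot: [-179.4, -0.2, 101.5]
contact_force: [-1.5, 0.9, 0.3]
width: 0.426
finger_force: 0.0
```

```bash
python3 - <<'E'
from h import *
c=cap('side','side1'); cc=cap('top','top1')
# project upper block end centre for crop
t=np.array([.59,.0426]);a=np.radians(11.5);R=np.array([[np.cos(a),-np.sin(a)],[np.sin(a),np.cos(a)]])
w=np.r_[t+R@[.02,-.08],.06]; p=np.linalg.inv(c['T'])@np.r_[w,1]
u=c['cx']+c['fx']*p[0]/-p[2]; v=c['cy']-c['fy']*p[1]/-p[2]; u,v=int(u),int(v); print(u,v)
A=c['image'][v-60:v+60,u-80:u+80,::-1]; cv2.imwrite('pics/crop2.png',cv2.convertScaleAbs(cv2.resize(A,None,fx=5,fy=5,interpolation=cv2.INTER_CUBIC),alpha=1.5,beta=10))
s=readout.sense(); print(s['tool_pos'],s['contact_force'],(s['tool_pos'][:2]-t)@R)
E
```

```text
276 206
[ 0.63505258 -0.08471823  0.07496298] [ 0.04088063 -0.13994253  0.72914317] [ 0.01876497 -0.13374432]
```

View pics/crop2.png

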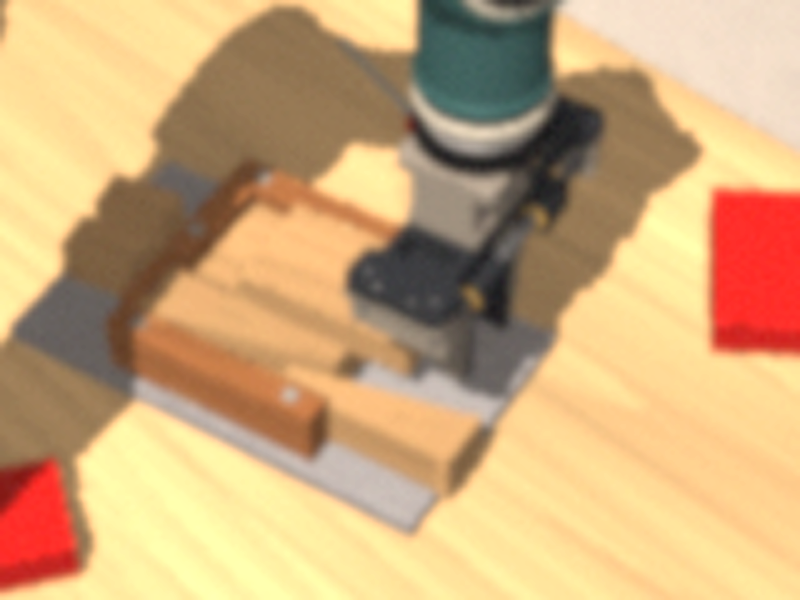

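The side crop shows the fingers at (460,340), just off the upper block's end at (400,360) and clear of the wedge. I'll lower them a little and push along +y.

Request:
{"api": "jog_arm", "payload": {"commands": [{"tx":0,"ty":0,"tz":0.009,"wx":0,"wy":0,"wz":0,"jaw":0.15},{"tx":0.01,"ty":0.001,"tz":0,"wx":0,"wy":0,"wz":0,"jaw":0.15},{"tx":0.004,"ty":0,"tz":0,"wx":0,"wy":0,"wz":0,"jaw":0.15},{"tx":0.003,"ty":0,"tz":0,"wx":0,"wy":0,"wz":0,"jaw":0.15},{"tx":0.003,"ty":0,"tz":0,"wx":0,"wy":0,"wz":0,"jaw":0.15},{"tx":0.003,"ty":0,"tz":0,"wx":0,"wy":0,"wz":0,"jaw":0.15},{"tx":0.003,"ty":0,"tz":0,"wx":0,"wy":0,"wz":0,"jaw":0.15},{"tx":0.003,"ty":0,"tz":0,"wx":0,"wy":0,"wz":0,"jaw":0.15},{"tx":0.003,"ty":0,"tz":0,"wx":0,"wy":0,"wz":0,"jaw":0.15},{"tx":0.003,"ty":0,"tz":0,"wx":0,"wy":0,"wz":0,"jaw":0.15},{"tx":0.003,"ty":0,"tz":0,"wx":0,"wy":0,"wz":0,"jaw":0.15},{"tx":0.003,"ty":0,"tz":0,"wx":0,"wy":0,"wz":0,"jaw":0.15},{"tx":0.003,"ty":0,"tz":0,"wx":0,"wy":0,"wz":0,"jaw":0.15},{"tx":0.003,"ty":0,"tz":0,"wx":0,"wy":0,"wz":0,"jaw":0.15},{"tx":0.003,"ty":0,"tz":0,"wx":0,"wy":0,"wz":0,"jaw":0.15},{"tx":0,"ty":0,"tz":0,"wx":0,"wy":0,"wz":0,"jaw":0.15}]}}

```text
clock: 4.62
tool_pos: [0.6265, -0.0343, 0.0665]
tool_rot: [-180.0, -0.0, 101.6]
contact_force: [-0.1, -0.8, -0.0]
width: 0.427
finger_force: 0.1
```

```bash
cat >> h.py <<'E'
t=np.array([.59,.0426]);a_=np.radians(11.5);RJ=np.array([[np.cos(a_),-np.sin(a_)],[np.sin(a_),np.cos(a_)]])
def st():
    s=readout.sense(); print(round(s['clock'],2),'jig',((s['tool_pos'][:2]-t)@RJ*1e3).round(1),'z',(s['tool_pos'][2]*1e3).round(1),'F jig',(s['contact_force'][:2]@RJ).round(1),s['contact_force'][2].round(1))
E
python3 - <<'E'
from h import *
st()
E
```

```text
4.62 jig [ 20.4 -82.6] z 66.5 F jig [-0.2 -0.8] -0.0
```

Request:
{"api": "jog_arm", "payload": {"commands": [{"tx":0.003,"ty":0,"tz":0,"wx":0,"wy":0,"wz":0,"jaw":0.15},{"tx":0.003,"ty":0,"tz":0,"wx":0,"wy":0,"wz":0,"jaw":0.15},{"tx":0.002,"ty":0,"tz":0,"wx":0,"wy":0,"wz":0,"jaw":0.15},{"tx":0.001,"ty":0,"tz":0,"wx":0,"wy":0,"wz":0,"jaw":0.15},{"tx":0,"ty":0,"tz":0,"wx":0,"wy":0,"wz":0,"jaw":0.15}]}}

```text
clock: 5.03
tool_pos: [0.6247, -0.0258, 0.0664]
tool_rot: [-180.0, -0.0, 101.5]
contact_force: [0.8, -0.5, -0.3]
width: 0.425
finger_force: 0.0
```

Request:
{"api": "jog_arm", "payload": {"commands": [{"tx":0.001,"ty":0,"tz":0,"wx":0,"wy":0,"wz":0,"jaw":0.15},{"tx":0.001,"ty":0,"tz":0,"wx":0,"wy":0,"wz":0,"jaw":0.15},{"tx":0,"ty":0,"tz":0,"wx":0,"wy":0,"wz":0,"jaw":0.15}]}}

```text
clock: 5.28
tool_pos: [0.6243, -0.0243, 0.0664]
tool_rot: [-180.0, -0.0, 101.5]
contact_force: [-0.0, 0.2, 0.2]
width: 0.426
finger_force: 0.1
```

Request:
{"api": "jog_arm", "payload": {"commands": [{"tx":0.001,"ty":0,"tz":0,"wx":0,"wy":0,"wz":0,"jaw":0.15},{"tx":0,"ty":0,"tz":0,"wx":0,"wy":0,"wz":0,"jaw":0.15}]}}

```text
clock: 5.45
tool_pos: [0.6242, -0.0237, 0.0665]
tool_rot: [-180.0, 0.0, 101.5]
contact_force: [0.5, -1.3, -1.0]
width: 0.425
finger_force: 0.5
```

Request:
{"api": "jog_arm", "payload": {"commands": [{"tx":0.001,"ty":0,"tz":0,"wx":0,"wy":0,"wz":0,"jaw":0.15},{"tx":0.001,"ty":0,"tz":0,"wx":0,"wy":0,"wz":0,"jaw":0.15},{"tx":0,"ty":0,"tz":0,"wx":0,"wy":0,"wz":0,"jaw":0.15}]}}

```text
clock: 5.7
tool_pos: [0.6242, -0.0236, 0.0668]
tool_rot: [180.0, 0.1, 101.4]
contact_force: [0.9, -5.0, -0.8]
width: 0.423
finger_force: 2.5
```

Request:
{"api": "jog_arm", "payload": {"commands": [{"tx":0.001,"ty":0,"tz":0,"wx":0,"wy":0,"wz":0,"jaw":0.15},{"tx":0,"ty":0,"tz":0,"wx":0,"wy":0,"wz":0,"jaw":0.15}]}}

```text
clock: 5.87
tool_pos: [0.6241, -0.0235, 0.0669]
tool_rot: [180.0, 0.2, 101.4]
contact_force: [0.9, -6.5, 0.4]
width: 0.423
finger_force: 3.3
```

```bash
python3 - <<'E'
from h import *
st()
c=cap('top','top2'); d=cap('side','side2')
cv2.imwrite('pics/crop3.png',cv2.convertScaleAbs(np.hstack([cv2.resize(x['image'][y:y+120,u:u+100,::-1],None,fx=4,fy=4,interpolation=cv2.INTER_CUBIC) for x,y,u in((c,140,190),(d,150,195))]),alpha=1.6,beta=10))
E
```

```text
5.87 jig [ 20.3 -71.6] z 66.9 F jig [-0.4 -6.6] 0.4
```

View pics/crop3.png

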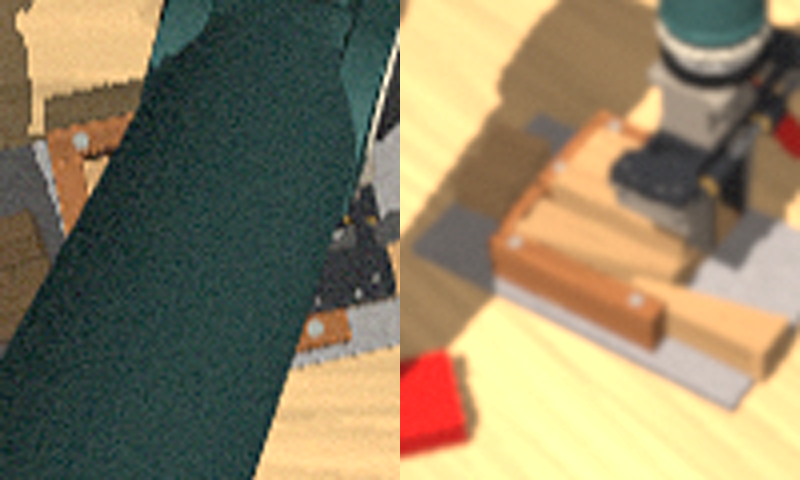

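The side crop shows the upper block flush at the end fence, its end at (600,200) level with the fence corner. The force rose to 6.6 N at the expected place, TCP jig y≈-71. Now I retract and go to the wedge's wide end.

Request:
{"api": "jog_arm", "payload": {"commands": [{"tx":-0.008,"ty":0,"tz":0,"wx":0,"wy":0,"wz":0,"jaw":0.15},{"tx":-0.012,"ty":0,"tz":0,"wx":0,"wy":0,"wz":0,"jaw":0.15},{"tx":0,"ty":0,"tz":-0.025,"wx":0,"wy":0,"wz":0,"jaw":0.15},{"tx":0,"ty":0,"tz":-0.025,"wx":0,"wy":0,"wz":0,"jaw":1},{"tx":-0.03,"ty":-0.02,"tz":0,"wx":0,"wy":0,"wz":0,"jaw":1},{"tx":-0.03,"ty":-0.02,"tz":0,"wx":0,"wy":0,"wz":0,"jaw":1},{"tx":-0.03,"ty":-0.02,"tz":0,"wx":0,"wy":0,"wz":0,"jaw":1},{"tx":0,"ty":-0.002,"tz":0,"wx":0,"wy":0,"wz":0,"jaw":1},{"tx":0,"ty":0,"tz":0,"wx":0,"wy":0,"wz":0,"jaw":1},{"tx":0,"ty":0,"tz":0,"wx":0,"wy":0,"wz":0,"jaw":1}]}}

```text
clock: 6.8
tool_pos: [0.5852, -0.1405, 0.1166]
tool_rot: [180.0, -0.1, 101.5]
contact_force: [-0.4, -0.2, -0.9]
width: 0.009
finger_force: 0.0
```

```bash
python3 - <<'E'
from h import *
st(); print(readout.sense()['tool_rot'],readout.sense()['width'])
E
```

```text
6.8 jig [ -41.2 -178.4] z 116.6 F jig [-0.5 -0.1] -0.9
[ 1.79967245e+02 -6.76818198e-02  1.01492137e+02] 0.008568517349851841
```

Request:
{"api": "jog_arm", "payload": {"commands": [{"tx":0,"ty":-0.001,"tz":0.03,"wx":0,"wy":0,"wz":0,"jaw":1},{"tx":0,"ty":0,"tz":0.03,"wx":0,"wy":0,"wz":0,"jaw":1},{"tx":0,"ty":0,"tz":0.02,"wx":0,"wy":0,"wz":0,"jaw":1},{"tx":0,"ty":0,"tz":0.006,"wx":0,"wy":0,"wz":0,"jaw":1},{"tx":0,"ty":0,"tz":0,"wx":0,"wy":0,"wz":0,"jaw":1},{"tx":0.006,"ty":0,"tz":0,"wx":0,"wy":0,"wz":0,"jaw":1},{"tx":0.004,"ty":0,"tz":0,"wx":0,"wy":0,"wz":0,"jaw":1},{"tx":0.003,"ty":0,"tz":0,"wx":0,"wy":0,"wz":0,"jaw":1},{"tx":0.003,"ty":0,"tz":0,"wx":0,"wy":0,"wz":0,"jaw":1},{"tx":0.003,"ty":0,"tz":0,"wx":0,"wy":0,"wz":0,"jaw":1},{"tx":0.003,"ty":0,"tz":0,"wx":0,"wy":0,"wz":0,"jaw":1},{"tx":0.003,"ty":0,"tz":0,"wx":0,"wy":0,"wz":0,"jaw":1},{"tx":0.003,"ty":0,"tz":0,"wx":0,"wy":0,"wz":0,"jaw":1},{"tx":0.003,"ty":0,"tz":0,"wx":0,"wy":0,"wz":0,"jaw":1},{"tx":0.003,"ty":0,"tz":0,"wx":0,"wy":0,"wz":0,"jaw":1}]}}

```text
clock: 8.05
tool_pos: [0.578, -0.1093, 0.0314]
tool_rot: [179.9, 0.1, 101.4]
contact_force: [0.4, -4.6, 4.1]
width: 0.005
finger_force: 2.7
```

```bash
python3 - <<'E'
from h import *
st()
c=cap('top','top3'); d=cap('side','side3')
cv2.imwrite('pics/crop4.png',cv2.convertScaleAbs(np.hstack([cv2.resize(x['image'][y:y+120,u:u+100,::-1],None,fx=4,fy=4,interpolation=cv2.INTER_CUBIC) for x,y,u in((c,140,205),(d,150,200))]),alpha=1.6,beta=10))
E
```

```text
8.05 jig [ -42.1 -146.5] z 31.4 F jig [-0.5 -4.6] 4.1
```

View pics/crop4.png

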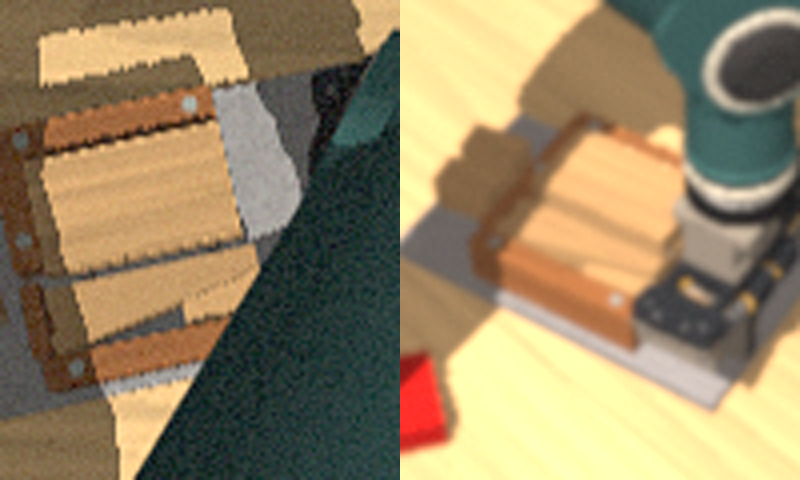

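The top crop shows the upper block flush against the end fence at (40,200), with the wedge sliding in between bar and cleat at (215,290). Pushing on.

Request:
{"api": "jog_arm", "payload": {"commands": [{"tx":0.003,"ty":0,"tz":0,"wx":0,"wy":0,"wz":0,"jaw":1},{"tx":0.003,"ty":0,"tz":0,"wx":0,"wy":0,"wz":0,"jaw":1},{"tx":0.003,"ty":0,"tz":0,"wx":0,"wy":0,"wz":0,"jaw":1},{"tx":0.003,"ty":0,"tz":0,"wx":0,"wy":0,"wz":0,"jaw":1},{"tx":0.003,"ty":0,"tz":0,"wx":0,"wy":0,"wz":0,"jaw":1},{"tx":0.003,"ty":0,"tz":0,"wx":0,"wy":0,"wz":0,"jaw":1},{"tx":0.003,"ty":0,"tz":0,"wx":0,"wy":0,"wz":0,"jaw":1},{"tx":0.003,"ty":0,"tz":0,"wx":0,"wy":0,"wz":0,"jaw":1},{"tx":0.003,"ty":0,"tz":0,"wx":0,"wy":0,"wz":0,"jaw":1},{"tx":0.003,"ty":0,"tz":0,"wx":0,"wy":0,"wz":0,"jaw":1}]}}

```text
clock: 8.98
tool_pos: [0.5719, -0.0797, 0.0312]
tool_rot: [179.9, 0.1, 101.4]
contact_force: [1.2, -5.9, 3.8]
width: 0.002
finger_force: 2.8
```

Request:
{"api": "jog_arm", "payload": {"commands": [{"tx":0.003,"ty":0,"tz":0,"wx":0,"wy":0,"wz":0,"jaw":1},{"tx":0.003,"ty":0,"tz":0,"wx":0,"wy":0,"wz":0,"jaw":1},{"tx":0.003,"ty":0,"tz":0,"wx":0,"wy":0,"wz":0,"jaw":1},{"tx":0.002,"ty":0,"tz":0,"wx":0,"wy":0,"wz":0,"jaw":1},{"tx":0.002,"ty":0,"tz":0,"wx":0,"wy":0,"wz":0,"jaw":1},{"tx":0.002,"ty":0,"tz":0,"wx":0,"wy":0,"wz":0,"jaw":1},{"tx":0.002,"ty":0,"tz":0,"wx":0,"wy":0,"wz":0,"jaw":1}]}}

```text
clock: 9.57
tool_pos: [0.5687, -0.0638, 0.0312]
tool_rot: [179.9, 0.2, 101.4]
contact_force: [3.1, -7.4, 3.4]
width: 0.004
finger_force: 3.7
```

```bash
python3 - <<'E'
from h import *
st()
E
```

```text
9.57 jig [ -42.1 -100.1] z 31.2 F jig [ 1.5 -7.9] 3.4
```

Request:
{"api": "jog_arm", "payload": {"commands": [{"tx":0.002,"ty":0,"tz":0,"wx":0,"wy":0,"wz":0,"jaw":1},{"tx":0.002,"ty":0,"tz":0,"wx":0,"wy":0,"wz":0,"jaw":1},{"tx":0.002,"ty":0,"tz":0,"wx":0,"wy":0,"wz":0,"jaw":1},{"tx":0.002,"ty":0,"tz":0,"wx":0,"wy":0,"wz":0,"jaw":1},{"tx":0.002,"ty":0,"tz":0,"wx":0,"wy":0,"wz":0,"jaw":1}]}}

```text
clock: 9.98
tool_pos: [0.5667, -0.0541, 0.0312]
tool_rot: [179.9, 0.2, 101.4]
contact_force: [1.1, -7.6, 4.3]
width: 0.006
finger_force: 3.7
```

Request:
{"api": "jog_arm", "payload": {"commands": [{"tx":0.002,"ty":0,"tz":0,"wx":0,"wy":0,"wz":0,"jaw":1},{"tx":0.002,"ty":0,"tz":0,"wx":0,"wy":0,"wz":0,"jaw":1},{"tx":0,"ty":0,"tz":0,"wx":0,"wy":0,"wz":0,"jaw":1}]}}

```text
clock: 10.23
tool_pos: [0.5659, -0.0501, 0.0311]
tool_rot: [179.9, 0.2, 101.4]
contact_force: [2.5, -7.1, 4.4]
width: 0.004
finger_force: 3.7
```

Request:
{"api": "jog_arm", "payload": {"commands": [{"tx":0.002,"ty":0,"tz":0,"wx":0,"wy":0,"wz":0,"jaw":1},{"tx":0,"ty":0,"tz":0,"wx":0,"wy":0,"wz":0,"jaw":1}]}}

```text
clock: 10.4
tool_pos: [0.5656, -0.0488, 0.0312]
tool_rot: [179.9, 0.2, 101.4]
contact_force: [3.2, -7.6, 4.1]
width: 0.002
finger_force: 4.4
```

```bash
python3 - <<'E'
from h import *
st()
E
```

```text
10.4 jig [-42.1 -84.7] z 31.2 F jig [ 1.6 -8.1] 4.1
```

Request:
{"api": "jog_arm", "payload": {"commands": [{"tx":0.002,"ty":0,"tz":0,"wx":0,"wy":0,"wz":0,"jaw":1},{"tx":0.002,"ty":0,"tz":0,"wx":0,"wy":0,"wz":0,"jaw":1},{"tx":0,"ty":0,"tz":0,"wx":0,"wy":0,"wz":0,"jaw":1}]}}

```text
clock: 10.65
tool_pos: [0.5656, -0.0487, 0.0313]
tool_rot: [179.8, 0.5, 101.3]
contact_force: [4.4, -16.4, 0.5]
width: 0.005
finger_force: 8.2
```

Request:
{"api": "jog_arm", "payload": {"commands": [{"tx":0.002,"ty":0,"tz":0,"wx":0,"wy":0,"wz":0,"jaw":1},{"tx":0,"ty":0,"tz":0,"wx":0,"wy":0,"wz":0,"jaw":1}]}}

```text
clock: 10.82
tool_pos: [0.5656, -0.0486, 0.0313]
tool_rot: [179.7, 0.6, 101.2]
contact_force: [5.8, -19.1, -1.6]
width: 0.003
finger_force: 10.1
```

Request:
{"api": "jog_arm", "payload": {"commands": [{"tx":0.002,"ty":0,"tz":0,"wx":0,"wy":0,"wz":0,"jaw":1},{"tx":0,"ty":0,"tz":0,"wx":0,"wy":0,"wz":0,"jaw":1}]}}

```text
clock: 10.98
tool_pos: [0.5656, -0.0486, 0.0314]
tool_rot: [179.7, 0.8, 101.1]
contact_force: [5.9, -23.2, -2.5]
width: 0.005
finger_force: 12.0
```

It jammed fast at the expected place: the force rose from 8 N to 24 N with no further travel. I back off, lift and check.

Request:
{"api": "jog_arm", "payload": {"commands": [{"tx":0,"ty":0,"tz":0,"wx":0,"wy":0,"wz":0,"jaw":1},{"tx":0,"ty":0,"tz":0,"wx":0,"wy":0,"wz":0,"jaw":1},{"tx":-0.006,"ty":0,"tz":0,"wx":0,"wy":0,"wz":0,"jaw":1},{"tx":-0.008,"ty":0,"tz":0,"wx":0,"wy":0,"wz":0,"jaw":1},{"tx":-0.02,"ty":0,"tz":0,"wx":0,"wy":0,"wz":0,"jaw":1},{"tx":-0.03,"ty":0,"tz":-0.02,"wx":0,"wy":0,"wz":0,"jaw":1},{"tx":-0.02,"ty":0,"tz":-0.035,"wx":0,"wy":0,"wz":0,"jaw":1},{"tx":0,"ty":-0.02,"tz":-0.035,"wx":0,"wy":0,"wz":0,"jaw":1},{"tx":0,"ty":-0.035,"tz":-0.02,"wx":0,"wy":0,"wz":0,"jaw":1},{"tx":-0.02,"ty":-0.035,"tz":0,"wx":0,"wy":0,"wz":0,"jaw":1},{"tx":-0.02,"ty":-0.02,"tz":0,"wx":0,"wy":0,"wz":0,"jaw":1},{"tx":0,"ty":0,"tz":0,"wx":0,"wy":0,"wz":0,"jaw":1}]}}

```text
clock: 11.98
tool_pos: [0.4756, -0.1845, 0.1409]
tool_rot: [-179.9, -0.1, 101.2]
contact_force: [-0.0, -0.7, 0.3]
width: 0.002
finger_force: 0.0
```

```bash
python3 - <<'E'
from h import *
st()
c=cap('top','top4'); a=c['image'][140:260,165:325,::-1]
cv2.imwrite('pics/crop5.png',cv2.convertScaleAbs(cv2.resize(a,None,fx=5,fy=5,interpolation=cv2.INTER_CUBIC),alpha=1.6,beta=10))
E
```

```text
11.98 jig [-157.4 -199.8] z 140.9 F jig [-0.2 -0.7] 0.3
```

View pics/crop5.png

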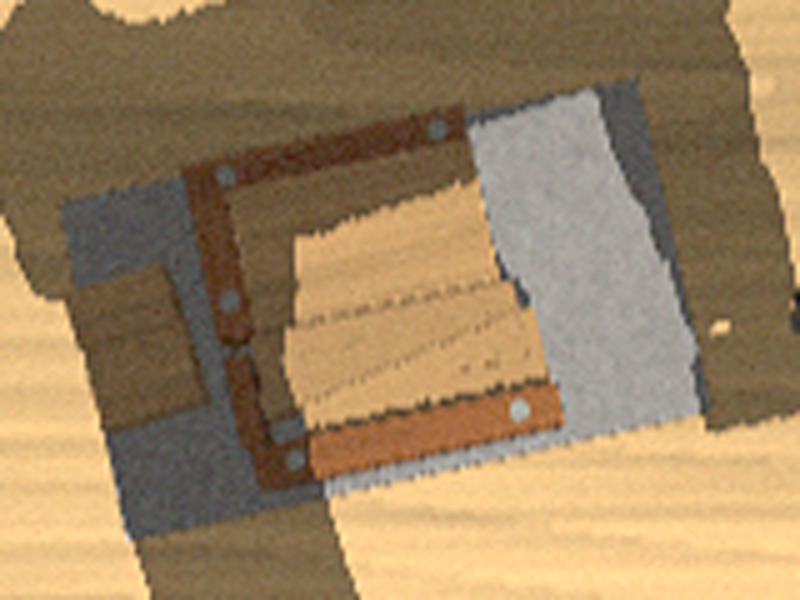

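The crop shows the upper block tight in the corner, with its end at (475,150)-(503,280) square to the far fence. Bar and blocks are closed up at (410,305) and the wedge sits snug at (430,360). Handing in.

```bash
python3 - <<'E'
from h import *
print(ticket.finish_job())
E
```

```text
the job is handed in; nothing more can be done
None
```

The upper block is flush against the end fence and the wedge is jammed fast (about 24 N on the last push, no further travel); the job is handed in, but no verdict came back.

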